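Park the ribbon rule behind its spool

ROBOT

A 6-joint arm with a two-finger parallel gripper is mounted at the origin on a cart in front of the work surface, level with it; the furniture and walls round the work are solid. World frame = base frame: x ahead of the robot, y to its left, z up, the work surface at z = 0. Lengths are in m, angles in degrees, forces in N, time in s.
With the tool pointing down it reaches from about 0.325 to 1 m from the base axis. Payload 5.1 kg.
Tool frame: the origin (TCP) lies midway between the tips of the shut fingers; the grasp point (between the pads) lies 19 mm behind it; z points along the fingers, y is the line along which they close (so a half turn about z gives the same grasp; the last joint's range is limited). The gripper opens to 85 mm and grips with 20 to 120 N. Pads are 22 mm wide; open, the fingers measure 114 mm over their backs; the gripper's body (76 mm by 85 mm) begins 54 mm behind the grasp point. The pads swing forward as they close: fully open they stand 13 mm farther back than shut.
Start: joints at [65.741, 7.093, 94.555, -0, 78.352, -4.733], TCP at [0.217, 0.613, 0.231] pointing down, gripper open.
Joint ranges: [-149.61, 149.61], [-58.7, 133.49], [1.44, 155.28], [-77.14, 257.14], [18.33, 153.61], [-166.67, 166.67]. Speed limits (degrees/s): [147.25, 147.25, 180, 180, 180, 180].

INTERFACE

Orientations are given as a 3x3 rotation matrix whose columns are the frame's x, y, z axes.
In Python, from station import ctrl, imaging, workorder gives the robot as it stands.
- The arm moves only by the tool play_rows, never from a script. Its argument "plan" is one flat list of numbers, 4 for each row, row after row: the shift along the world's x, y, z in cm, then the turn about the world's z in units of 5 degrees (1.0 is 5 degrees). In form: [tx, ty, tz, spin, tx, ty, tz, spin, ...]. A call has 1 to 12 rows; each row is the pose to reach, as a shift and turn from the pose commanded when the call began; what a row does not reach only later rows make up. A row lasts 1/12 s, in which the tool goes at most 41.7 mm and 7.16 degrees, less where a joint would pass 70% of its speed; a pose out of reach is approached as far as the arm can. A call with a gripper value outside its range is refused whole. "fingers" is the opening, from 0 (shut) to 1 (fully open), set as the call begins (left out, the last holds). The fingers move at their own pace and stop on an object; "force" is the grip in N (left out, the last holds). Time passes only in rows, so rows that repeat a pose let the fingers close. It gives the time, the measured TCP pose, the force, the opening and the grip force at its end, in the units of the state.
- ctrl.sense(): the state, without advancing time (a new reading comes with each control period).
- imaging.snapshot(name): name is "side" or "top" or "wrist"; returns the picture (384x512x3 uint8, red, green, blue); there is no depth.
- imaging.camera_params(name): a dict with "mtx" (3x3 intrinsics, pixels), "k1" (the pictures are not rectified: a ray, as slopes to the right and down, at radius r is drawn at 1 + k1 r^2 times it, then the intrinsics apply), "R" (3x3) and "t" (3): a world point X has camera coordinates R X + t; the wrist camera has in their place "hand_eye" (4x4, takes a point from camera to tool coordinates, whose origin is the TCP and whose axes are the flange's). Camera axes: x right, y down, z forward; pixel columns grow to the right and rows downward; lengths in m; the calibration is good to about 2 mm. A picture is of the moment at which its call begins: read the wrist's pose just before it. camera_params takes no time and is no camera call.
- workorder.finish_job(): hands the job in; it is judged then, once.
The state is a dict: "clock": time; "qpos": joint angles; "joint_vel": joint speeds; "tau": joint torques, N m; "tcp_pos": TCP position; "tool_rot": TCP orientation; "force": force on the tool from outside, world axes, zero at the start; "torque": the same for the moment, N m; "opening": finger opening in m; "grip_force": force on a finger pad.
Only numpy, scipy, OpenCV 4.12 (cv2) and the standard library are available. Lean on these libraries where they do the work, as an engineer would, in place of code of your own. Each camera call takes 0.05 s, during which the arm holds its last target. There are 200 camera calls.

TASK

The aluminium rule belongs in the long bed of the dark ribbon-measuring fence, where ribbon from the spool is drawn along it, but the spool post stands in front of the bed's left end, so the rule will not go straight in. Using fingertip pushes only, keeping the rule flat on the worktop and never pinching, lifting or forcing it, push one end and then the other to angle it, slide its left end in behind the spool post, then swing the right end in until the rule lies flush along the back fence between the two end stops. Leave the navy spool, the beeswax block and the chalk where they are.

Things in the scene. Friction and masses are not known exactly. Their poses are not given: they have to be found in the camera images.
- rule: Loose straight aluminium measuring rule with black end caps, 250 long x 30 wide x 15 high, 0.10 to 0.20 kg, lying flat on the worktop in front of the fence. Origin under its centre, on the worktop; its y axis runs along its length (towards its left end, seen from the robot), x across its width (towards the fence), z up. It slides and turns freely when pushed by a fingertip (friction force about 0.5 to 1 N).
- end_left (a point): Middle of the rule's left end face, 125 mm from its centre along +y, 7.5 mm up.
- end_right (a point): Middle of the rule's right end face, 125 mm from its centre along -y, 7.5 mm up.
- bed (a point): Middle of the front face of the fixed back fence (dark wood, 20 mm high), at worktop level. Axes: x away from the robot, square to that face, y along the fence to the left. The bed is the strip of bare worktop before the face, 262 long between the end stops (12 more than the rule). Seated, the rule's centre is at x = -15 mm, y between -6 and +6 in this frame.
- stop_right (a point): Front inner corner of the short right end stop, at worktop level: x = -24, y = -131 in the frame of bed. The stop is fixed, 14 wide, 20 high, and runs from here back to the fence.
- stop_left (a point): Foot of the inner face of the left end stop where it meets the back fence: x = 0, y = +131 in the frame of bed. This stop is a fixed cheek 14 wide, 20 high that runs forward to x = -108; an arm 16 high (x = -100 to -60) joins it to the round seat of the spool post.
- post (a point): Axis of the fixed spool post at worktop level: x = -80, y = +80 in the frame of bed. Round seat of radius 27, height 16, with a rust ribbon spool (radius about 27) and a brass nut on it, top at 60. The passage between seat and back fence is 53 wide; the rule can slide in there up to about 0.3 rad askew. A finger does not fit between the seat and the seated rule.
- spool_navy: Loose bystander: wooden spool of navy ribbon, 48 across, 32 high, to the right of the work; origin under its centre.
- thread_block: Loose bystander: beeswax block 30x46x18, to the right of the work, nearer the robot than the navy spool; origin under its centre.
- chalk: Loose bystander: blue tailor's chalk 24x45x9, left of the rule and in front of the spool post; origin under its centre.

How it is judged:
By the outcome, as a careful person would: the job done as asked, in the order asked, and still so for the second after the job is handed in, with the robot touching nothing.
It also fails if it takes over 61 s, if anything falls off the work surface, if the arm or the gripper's body presses on something with over 40 N, if the wrist force passes 120 N, or if a joint passes its speed limit or range.

## Working session

There is one attempt and no reset: what is moved stays moved. The work goes in short steps, Python scripts to look and compute and a tool call to move; the robot and the scene stay as the last step left them, time stands still between calls to the robot, and variables do not carry over. Pictures are saved under pics/ and viewed, at most 10 in all, crops included, and the job is handed in when it is done.

Besides the shell and the picture viewer there is one more tool, called after "Call:" in YAML: its name, and indented under it one key for each argument. play_rows: Moves the arm, as the interface text tells. Its arguments: {"type":"object","properties":{"plan":{"type":"array","items":{"type":"number"}},"fingers":{"type":"number"},"force":{"type":"number"}},"required":["plan"]}

```bash
mkdir -p pics
cat > h.py <<'E'
import numpy as np, cv2
from station import ctrl, imaging, workorder
def pix2world(name,uv,z):
    c=imaging.camera_params(name); K=np.array(c["mtx"]);R=np.array(c["R"]);t=np.array(c["t"])
    out=[]
    for (u,v),zz in zip(uv,np.broadcast_to(z,len(uv))):
        d=np.linalg.solve(K,[u,v,1]);p=d[:2]/d[2];q=p.copy()
        for _ in range(20): q=p/(1+c["k1"]*(q@q))
        r=R.T@np.r_[q,1];o=-R.T@t
        out.append(o+r*(zz-o[2])/r[2])
    return np.array(out)
def snap(name,fn):
    im=imaging.snapshot(name); cv2.imwrite('pics/'+fn,im[:,:,::-1]); return im
E
python3 - <<'E'
from h import *
for n in("top","side"):
    im=snap(n,n+'0.png'); c=imaging.camera_params(n); print(n,c["mtx"],c["k1"],-np.array(c["R"]).T@c["t"])
t=cv2.imread('pics/top0.png'); cv2.imwrite('pics/top0x.png',cv2.resize(t,(800,600),interpolation=cv2.INTER_CUBIC))
s=ctrl.sense();print(s["clock"],s["tool_rot"],s["opening"])
E
```

```text
top [[357.1985888    0.         259.44372979]
 [  0.         357.1985888  191.79915205]
 [  0.           0.           1.        ]] 0.012149611955850239 [0.36885877 0.04594538 1.01248453]
side [[360.69584521   0.         253.02771521]
 [  0.         360.69584521 191.73946873]
 [  0.           0.           1.        ]] 0.01388209976459398 [0.33196969 0.73013214 0.49756556]
0.1 [[-9.42492057e-01  3.34227611e-01 -7.91401237e-04]
 [ 3.34228514e-01  9.42490391e-01 -1.77868496e-03]
 [ 1.51402436e-04 -1.94090531e-03 -9.99998105e-01]] 0.08538416275323765
```

View pics/top0x.png

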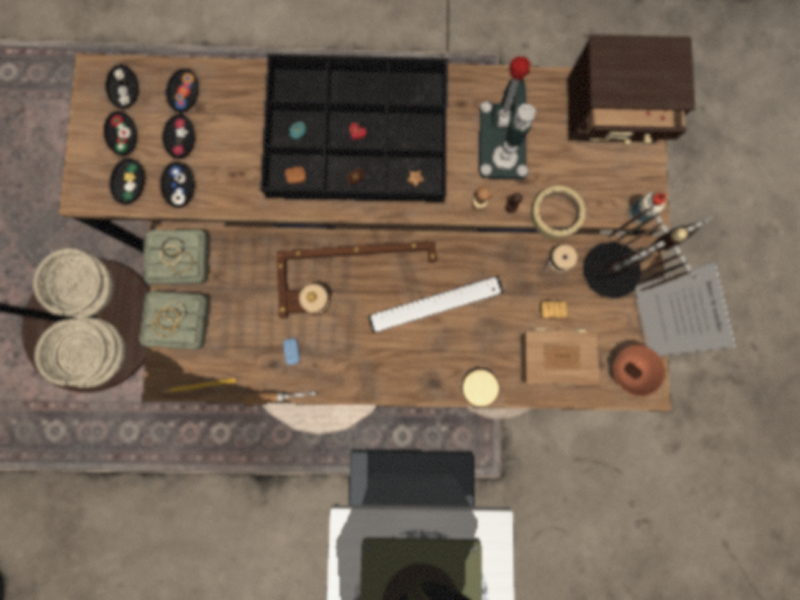

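View pics/side0.png

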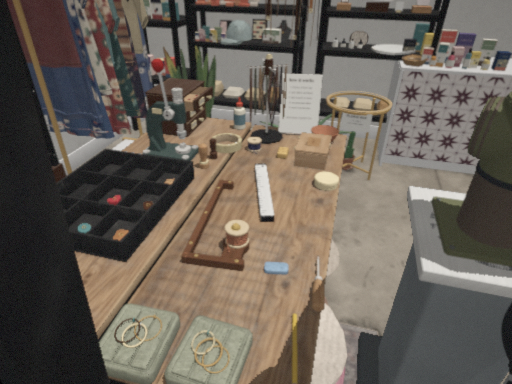

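The top view shows the fence (dark brown, px ~275-435, 245-315 in the enlargement), the rust spool on its post at (314,297), the rule from (375,323) to (500,285), the chalk at (291,351), the navy spool at (564,257) and the wax at (553,310). I'll zoom in to measure.

Run:
```python
from h import *
t=cv2.imread('pics/top0.png')[145:245,170:370]; cv2.imwrite('pics/top0c.png',cv2.resize(t,(800,400),interpolation=cv2.INTER_CUBIC))
```

```text
(no output)
```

View pics/top0c.png

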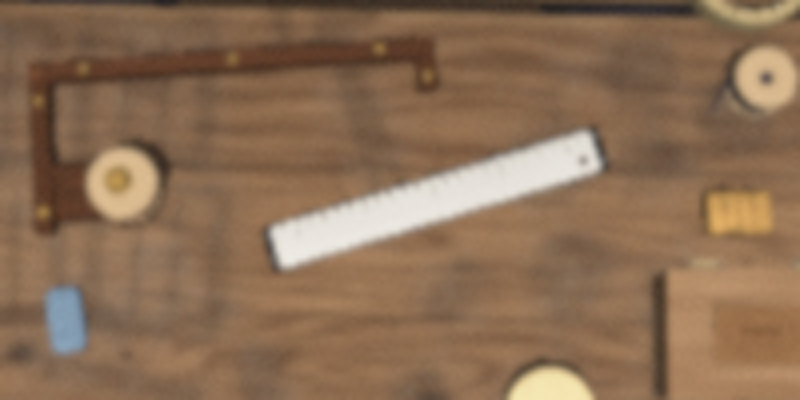

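```bash
cat >> h.py <<'E'
def crop(pts): return [(170+(u+.5)/4-.5,145+(v+.5)/4-.5) for u,v in pts]
def frame(p0,yaw):
    c,s=np.cos(yaw),np.sin(yaw); return np.array([[c,-s],[s,c]]),np.array(p0)
E
python3 - <<'E'
from h import *
np.set_printoptions(precision=4,suppress=True)
r=pix2world("top",crop([(266,230),(278,270),(596,127),(606,168)]),.015); print("rule",r[:,:2])
L=(r[0]+r[1])/2;R=(r[2]+r[3])/2;d=L-R;print("c",(L+R)/2,"len",np.linalg.norm(d),"w",np.linalg.norm(r[0]-r[1]),np.linalg.norm(r[2]-r[3]),"yaw",np.degrees(np.arctan2(-d[0],d[1])))
f=pix2world("top",crop([(52,82),(415,64),(417,90),(52,165),(58,233),(35,233),(30,63),(433,39)]),.02);print("fence\n",f[:,:2])
d=f[0]-f[1];print("yaw",np.degrees(np.arctan2(-d[0],d[1])),"len",np.linalg.norm(d),"mid",(f[0]+f[1])/2)
print("outerlen",np.linalg.norm(f[6]-f[7]), "cheek",np.linalg.norm(f[6]-f[5]))
print("spool",pix2world("top",crop([(118,180),(122,183)]),[.06,.05]))
print("by",pix2world("top",crop([(766,78),(739,213),(67,320)]),[.032,.018,.009]))
E
```

```text
rule [[ 0.4836  0.0989]
 [ 0.4557  0.0897]
 [ 0.5621 -0.1337]
 [ 0.5327 -0.1406]]
c [ 0.5085 -0.0214  0.015 ] len 0.2441173186537264 w 0.029425367717893988 0.030212027388516766 yaw 18.55764310076089
fence
 [[ 0.5853  0.2526]
 [ 0.604  -0.004 ]
 [ 0.5851 -0.0056]
 [ 0.5259  0.2497]
 [ 0.4781  0.2432]
 [ 0.4778  0.2592]
 [ 0.5987  0.2688]
 [ 0.6225 -0.0166]]
yaw 4.1563154839208005 len 0.2572940640886203 mid [0.5947 0.1243 0.02  ]
outerlen 0.28639768368356616 cheek 0.12132606914195224
spool [[0.5103 0.1968 0.06  ]
 [0.5098 0.1956 0.05  ]]
by [[ 0.5963 -0.2506  0.032 ]
 [ 0.502  -0.2336  0.018 ]
 [ 0.4184  0.2362  0.009 ]]
```

The bed sits at about (0.595, 0.124) with yaw 4.2°, and the post position this predicts matches the measured spool. The rule's centre is at (0.5085, -0.021) with yaw 18.6°. I'll go to the front of the rule's left end with the fingers shut.

Call:
play_rows:
  plan: [4, -10, 0, 1, 8, -20, 0, 2, 12, -30, 0, 3, 16, -40, 0, 4, 20, -50, 0, 4.7, 21.8, -54.1, 0, 4.7, 21.8, -54.1, 0, 4.7, 21.8, -54.1, 0, 4.7, 21.8, -54.1, 0, 4.7, 21.8, -54.1, 0, 4.7, 21.8, -54.1, 0, 4.7, 21.8, -54.1, 0, 4.7]
  fingers: 0
  force: 20

```text
clock: 1.1
tcp_pos: [0.404, 0.1468, 0.2311]
tool_rot: [[-0.998, -0.07, 0.0], [-0.07, 0.998, 0.0], [-0.0, 0.0, -1.0]]
force: [0.2, 0.4, 0.6]
opening: -0.0002
grip_force: 0.0
```

Call:
play_rows:
  plan: [0, 0, 0, 0, 0, 0, 0, 0]

```text
clock: 1.27
tcp_pos: [0.4045, 0.1468, 0.231]
tool_rot: [[-0.998, -0.064, -0.001], [-0.064, 0.998, 0.0], [0.001, 0.0, -1.0]]
force: [0.2, 0.3, 0.5]
opening: 0.0
grip_force: 0.0
```

Call:
play_rows:
  plan: [1.4, -3.6, -3, 0, 2.9, -7.3, -6, 0, 2.9, -7.3, -10, 0, 2.9, -7.3, -14, 0, 2.9, -7.3, -18, 0, 2.9, -7.3, -20.5, 0, 2.9, -7.3, -22.3, 0, 2.9, -7.3, -22.3, 0, 2.9, -7.3, -22.3, 0]

```text
clock: 2.02
tcp_pos: [0.4318, 0.077, 0.0074]
tool_rot: [[-0.997, -0.071, -0.003], [-0.071, 0.997, 0.0], [0.003, 0.0, -1.0]]
force: [0.3, 1.3, 0.9]
opening: 0.0002
grip_force: 0.0
```

Run:
```python
from h import *
a=snap("top",'a.png'); b=snap("side",'b.png'); w=snap("wrist","w.png")
A=cv2.resize(a[145:245,170:370],(800,400),interpolation=cv2.INTER_CUBIC)
cv2.imwrite('pics/m1.png',np.vstack([A])[:,:,::-1]); print(ctrl.sense()["tcp_pos"])
```

```text
[0.43480714 0.07658143 0.01039343]
```

View pics/m1.png

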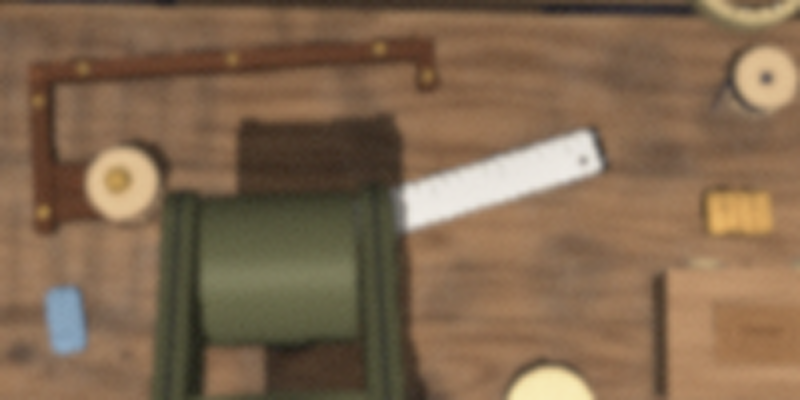

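The arm hides the left half of the rule, and the right end at (600,150) hasn't moved. I'll start the left-end push.

Call:
play_rows:
  plan: [0.7, 0.2, -0.2, 0, 1.4, 0.4, -0.2, -0.2, 2.1, 0.6, -0.2, -0.4, 2.8, 0.8, -0.2, -0.6, 3.5, 0.95, -0.2, -0.8, 4.2, 1.1, -0.2, -1, 4.9, 1.3, -0.2, -1.2, 5.6, 1.45, -0.2, -1.4, 6.3, 1.6, -0.2, -1.6, 7, 1.75, -0.2, -1.8, 7, 1.75, -0.2, -1.8]

```text
clock: 3.08
tcp_pos: [0.5048, 0.0935, 0.0067]
tool_rot: [[-0.996, 0.089, 0.002], [0.089, 0.996, 0.0], [-0.002, 0.0, -1.0]]
force: [-0.1, 0.1, 0.0]
opening: 0.0001
grip_force: 0.0
```

```bash
cat >> h.py <<'E'
def rule(name="top"):
    """fit white rule blob; returns centre/yaw via minAreaRect of world points at z=.015"""
    a=imaging.snapshot(name); s=a.max(2).astype(int)-a.min(2); m=((a.min(2)>140)&(s<45)).astype(np.uint8)
    roi=np.zeros_like(m)
    if name=="top": roi[150:225,180:345]=1
    else: roi[150:270,190:300]=1
    m*=roi
    n,l,st,_=cv2.connectedComponentsWithStats(m); k=1+np.argmax(st[1:,4]); ys,xs=np.where(l==k)
    P=pix2world(name,list(zip(xs,ys)),.015)[:,:2]
    (c,(w,h),ang)=cv2.minAreaRect((P*1000).astype(np.float32)); box=cv2.boxPoints((c,(w,h),ang))
    ax=np.linalg.svd(P-P.mean(0),full_matrices=False)[2][0]; ax*=np.sign(ax[1])
    return np.array(c),sorted((w,h)),np.degrees(np.arctan2(-ax[0],ax[1])),box,a
def bedf(p):
    M,o=frame((595,124.3),np.radians(4.2)); return (np.asarray(p)-o)@M
E
python3 - <<'E'
from h import *
np.set_printoptions(precision=1,suppress=True)
print(ctrl.sense()["tcp_pos"]*1000)
for n in("top","side"):
    c,wh,y,box,a=rule(n); print(n,c,wh,y,"rel",y-4.2,"bed",bedf(c)); cv2.imwrite(f'pics/r_{n}.png',a[:,:,::-1])
E
```

```text
[504.8  93.5   6.7]
top [525.9 -62.1] [32.09080505371094, 151.04403686523438] -2.06512672526699 rel -6.26512672526699 bed [ -82.5 -180.8]
side [417.8 241.4] [21.00600242614746, 45.47446060180664] -76.97900883209367 rel -81.17900883209367 bed [-168.2  129.7]
```

Call:
play_rows:
  plan: [0.6, 0.05, 0, -0.2, 1.2, 0.1, 0, -0.4, 1.7, 0.15, 0, -0.6, 2.2, 0.2, 0, -0.8, 2.2, 0.2, 0, -0.8, 2.2, 0.2, 0, -0.8, 1.2, 0, 0, -0.8, 0, -1, 0, -0.8, 0, -1, 3, -0.4, -2, -5, 6, 0, -4, -9, 8, 0.4, -5, -12, 8, 0.4]

```text
clock: 4.18
tcp_pos: [0.4561, -0.0198, 0.0878]
tool_rot: [[-0.999, 0.049, 0.005], [0.049, 0.999, -0.001], [-0.005, -0.0, -1.0]]
force: [1.1, -1.0, -0.4]
opening: -0.0001
grip_force: 0.0
```

Call:
play_rows:
  plan: [-1, -4, 0, 0, -1.5, -8, 0, 0, -2, -9, 0, 0, -2, -9, 0, 0]

```text
clock: 4.52
tcp_pos: [0.4344, -0.1113, 0.0849]
tool_rot: [[-0.998, 0.057, -0.0], [0.057, 0.998, -0.0], [0.0, -0.0, -1.0]]
force: [0.8, 0.2, 0.8]
opening: 0.0001
grip_force: 0.0
```

Run:
```python
from h import *
np.set_printoptions(precision=1,suppress=True)
s=ctrl.sense();print(s["tcp_pos"]*1000,s["tool_rot"][:,1]*1000)
for n in("top","side"):
    c,wh,y,box,a=rule(n); print(n,c,wh,y,"rel",y-4.2,"bed",bedf(c)); cv2.imwrite(f'pics/r2_{n}.png',a[:,:,::-1])
    if n=="top": cv2.imwrite('pics/m2.png',cv2.resize(a[145:245,170:370],(800,400),interpolation=cv2.INTER_CUBIC)[:,:,::-1])
```

```text
[ 434.4 -111.3   84.9] [ 57.4 998.4  -0.3]
top [540.6  20.2] [32.39314270019531, 161.41432189941406] -9.05640923373456 rel -13.256409233734558 bed [-61.9 -99.8]
side [537.7  25.3] [39.8715705871582, 168.52792358398438] -8.294925836670043 rel -12.494925836670042 bed [-64.4 -94.5]
```

View pics/m2.png

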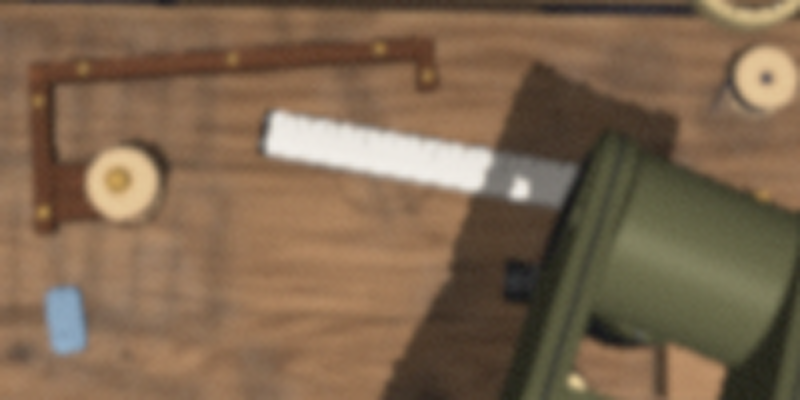

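The rule is now angled with its left end at (266,132), and its centre is at about (-71,-140) in the bed frame, 13° askew. Next is a small push on the right end to bring that to about -10°.

Call:
play_rows:
  plan: [1.9, -1.4, -3, 0, 3.8, -1.4, -6, -0.3, 3.8, -1.4, -7.7, -0.3, 3.8, -1.4, -7.7, -0.3, 4.6, -1.4, -7.7, -0.3, 5.2, -1.4, -7.7, -0.3, 5.8, -1.4, -7.7, -0.3, 6.3, -1.4, -7.7, -0.3, 6.5, -1.4, -7.7, -0.3, 6.5, -1.4, -7.7, -0.3]

```text
clock: 5.45
tcp_pos: [0.5021, -0.1236, 0.009]
tool_rot: [[-0.997, 0.079, 0.002], [0.079, 0.997, -0.001], [-0.002, -0.0, -1.0]]
force: [0.0, -0.7, -0.3]
opening: 0.0001
grip_force: 0.0
```

```bash
cat >> h.py <<'E'
def leftc(c,wh,y):
    th=np.radians(y);u=np.array([-np.sin(th),np.cos(th)])
    L=c+(wh[1]/2+3)*u; C=L-125*u; return C,bedf(C),y-4.2,L,C-125*u
E
python3 - <<'E'
from h import *
np.set_printoptions(precision=1,suppress=True)
s=ctrl.sense();print(s["tcp_pos"]*1000,s["tool_rot"][:,1]*1000,s["force"])
for n in("top","side"):
    c,wh,y,box,a=rule(n); print(n,c,wh,y,leftc(c,wh,y))
E
```

```text
[ 502.1 -123.6    9. ] [ 78.7 996.9  -0.5] [ 0.  -0.7 -0.3]
top [542.2  23.5] [32.39156723022461, 157.187744140625] -5.099498021123837 (array([538.3, -19.7]), array([ -67.1, -139.5]), np.float64(-9.299498021123838), array([549.4, 104.8]), array([ 527.2, -144.2]))
side [539.2  26.8] [38.2172966003418, 164.21531677246094] -4.547381969521818 (array([536.1, -12.9]), array([ -68.8, -132.6]), np.float64(-8.747381969521818), array([546. , 111.7]), array([ 526.1, -137.5]))
```

Call:
play_rows:
  plan: [-1, 0, 0, 0, -2, 0, 1, 0, -2, -2, 3, 0, -2, -5, 3, 0, 1, -5.5, 3, -0.1, 2.2, -5.5, 3, -0.1, 2.2, -5.5, 0.5, -0.1, 2.2, -5.5, -0.2, -0.1, 2.2, -5.5, -0.2, -0.1]

```text
clock: 6.3
tcp_pos: [0.5196, -0.1772, 0.003]
tool_rot: [[-0.996, 0.088, -0.006], [0.088, 0.996, 0.003], [0.007, 0.002, -1.0]]
force: [-1.1, -0.2, -0.4]
opening: 0.0001
grip_force: 0.0
```

Run:
```python
from h import *
np.set_printoptions(precision=1,suppress=True)
s=ctrl.sense();print(s["tcp_pos"]*1000,s["tool_rot"][:,1]*1000,s["force"])
for n in("top","side"):
    c,wh,y,box,a=rule(n); print(n,c,wh,y,leftc(c,wh,y))
```

```text
[ 519.6 -177.2    3. ] [ 87.9 996.1   2.2] [-1.1 -0.2 -0.4]
top [540.4   5.4] [32.70634460449219, 194.21014404296875] -4.888467839018217 (array([538.2, -19.4]), array([ -67.1, -139.1]), np.float64(-9.088467839018218), array([548.9, 105.2]), array([ 527.6, -143.9]))
side [537.7   8.1] [38.63051223754883, 202.0880584716797] -4.133140149656806 (array([536.2, -12.8]), array([ -68.7, -132.5]), np.float64(-8.333140149656806), array([545.2, 111.8]), array([ 527.2, -137.5]))
```

Call:
play_rows:
  plan: [0.07, 0.8, 0.2, 0, 0.14, 1.6, 0.2, 0, 0.21, 2.4, 0.2, 0, 0.29, 3.2, 0.2, 0, 0.36, 4.0, 0.2, 0, 0.43, 4.8, 0.2, 0, 0.5, 5.6, 0.2, 0, 0.57, 6.4, 0.2, 0, 0.64, 7.2, 0.2, 0, 0.71, 8, 0.2, 0, 0.71, 8, 0.2, 0]

```text
clock: 7.32
tcp_pos: [0.5307, -0.0969, 0.0085]
tool_rot: [[-0.996, 0.087, 0.001], [0.087, 0.996, 0.001], [-0.001, 0.001, -1.0]]
force: [0.6, 2.2, 4.7]
opening: 0.0004
grip_force: 2.7
```

Run:
```python
from h import *
np.set_printoptions(precision=1,suppress=True)
s=ctrl.sense();print(s["tcp_pos"]*1000,s["tool_rot"][:,1]*1000,s["force"])
for n in("top","side"):
    c,wh,y,box,a=rule(n); print(n,c,wh,y,leftc(c,wh,y))
```

```text
[530.7 -96.9   8.5] [ 86.9 996.2   1. ] [0.6 2.2 4.7]
top [545.1  62.1] [32.21865463256836, 183.23257446289062] -5.030289806243603 (array([542.4,  31.8]), array([-59.2, -88.4]), np.float64(-9.230289806243604), array([553.4, 156.3]), array([531.5, -92.7]))
side [542.7  63.5] [39.129276275634766, 187.28125] -5.74524444021534 (array([539.9,  35.3]), array([-61.5, -84.8]), np.float64(-9.94524444021534), array([552.4, 159.6]), array([527.4, -89.1]))
```

Run:
```python
from h import *
a=snap("side","s3.png");w=snap("wrist","w3.png")
cv2.imwrite('pics/m3.png',np.hstack([cv2.resize(a[150:300,170:320],(400,400),interpolation=cv2.INTER_CUBIC),cv2.resize(w,(400,400))])[:,:,::-1])
s=ctrl.sense();print(s["tcp_pos"],s["force"],s["torque"],s["grip_force"])
```

```text
[ 0.53063065 -0.09689712  0.00845612] [1.297867   3.90291179 5.83775856] [ 0.61300659 -0.12313279 -0.00827851] 2.968335896730423
```

View pics/m3.png

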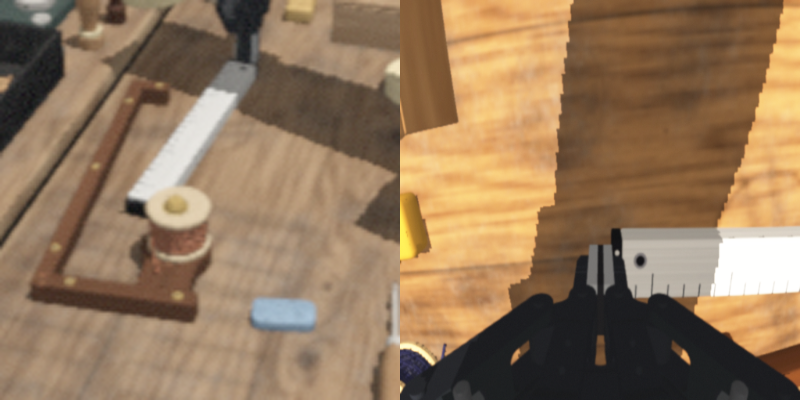

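Side view: the left end has entered behind the post, and the fingertip is on the right end. The finger's shoulder presses slightly on the rule's top edge (Fz about 5 N), so I'll back off, raise 2.5 mm and push again.

Call:
play_rows:
  plan: [0, -0.4, 0, 0, 0, -0.9, 0, 0, 0, -0.9, 0.25, 0, 0, -0.9, 0.25, 0]

```text
clock: 7.85
tcp_pos: [0.5295, -0.1072, 0.01]
tool_rot: [[-0.996, 0.088, -0.001], [0.088, 0.996, 0.001], [0.001, 0.001, -1.0]]
force: [-0.0, -0.7, -0.2]
opening: 0.0001
grip_force: 0.0
```

Call:
play_rows:
  plan: [0, 0.4, 0, 0, 0, 0.7, 0, 0, 0.05, 1.1, 0, 0, 0.1, 1.5, 0, 0, 0.1, 1.5, 0, 0]

```text
clock: 8.27
tcp_pos: [0.5308, -0.0915, 0.0102]
tool_rot: [[-0.996, 0.087, -0.0], [0.087, 0.996, 0.0], [0.0, 0.0, -1.0]]
force: [-0.1, -0.3, -0.8]
opening: -0.0002
grip_force: 0.0
```

Run:
```python
from h import *
np.set_printoptions(precision=1,suppress=True)
s=ctrl.sense();print(s["tcp_pos"]*1000,s["tool_rot"][:,1]*1000,s["force"],s["grip_force"],s["qpos"])
for n in("top","side"):
    c,wh,y,box,a=rule(n); print(n,c,wh,y,leftc(c,wh,y))
```

```text
[530.8 -91.5  10.2] [ 86.9 996.2   0.3] [-0.1 -0.3 -0.8] 0.0 [ -15.5    7.4  117.6    0.    55.1 -100.5]
top [545.8  67.4] [32.24451446533203, 183.76470947265625] -5.011972599500545 (array([543.1,  37.4]), array([-58.1, -82.9]), np.float64(-9.211972599500545), array([554. , 161.9]), array([532.2, -87.1]))
side [543.   66.9] [38.00529479980469, 186.7166748046875] -6.069335040031265 (array([540. ,  38.4]), array([-61.1, -81.7]), np.float64(-10.269335040031265), array([553.2, 162.7]), array([526.8, -85.9]))
```

Call:
play_rows:
  plan: [0.07, 0.7, 0, 0, 0.13, 1.4, 0, 0, 0.19, 2.1, 0, 0, 0.26, 2.8, 0, 0, 0.32, 3.5, 0, 0, 0.38, 4.2, 0, 0, 0.44, 4.9, 0, 0, 0.5, 5.6, 0, 0, 0.56, 6.2, 0, 0, 0.62, 6.8, 0, 0, 0.62, 6.8, 0, 0, 0.62, 6.8, 0, 0]

```text
clock: 9.37
tcp_pos: [0.5371, -0.0238, 0.0103]
tool_rot: [[-0.996, 0.087, -0.0], [0.087, 0.996, 0.0], [0.0, 0.0, -1.0]]
force: [0.0, -0.1, -0.6]
opening: -0.0001
grip_force: 0.0
```

Run:
```python
from h import *
np.set_printoptions(precision=1,suppress=True)
s=ctrl.sense();print(s["tcp_pos"]*1000,s["tool_rot"][:,1]*1000,s["force"],s["grip_force"])
a=imaging.snapshot("top");b=imaging.snapshot("side")
cv2.imwrite('pics/m4.png',np.vstack([cv2.resize(a[145:205,170:310],(700,300),interpolation=cv2.INTER_CUBIC),cv2.resize(b[170:280,170:320][:90],(700,290)[:2],interpolation=cv2.INTER_CUBIC)])[:,:,::-1])
for n in("top","side"):
    c,wh,y,box,a=rule(n); print(n,c,wh,y,leftc(c,wh,y))
```

```text
[537.1 -23.8  10.3] [ 87.1 996.2   0.4] [ 0.  -0.1 -0.6] 0.0
top [551.7 132.7] [32.0643424987793, 190.93692016601562] -5.077864632511371 (array([549.4, 106.2]), array([-46.8, -14.7]), np.float64(-9.27786463251137), array([560.4, 230.7]), array([538.3, -18.3]))
side [548.5 130.7] [38.36760330200195, 208.83602905273438] -5.476308240291171 (array([546.9, 113.2]), array([-48.8,  -7.5]), np.float64(-9.67630824029117), array([558.8, 237.7]), array([534.9, -11.2]))
```

View pics/m4.png

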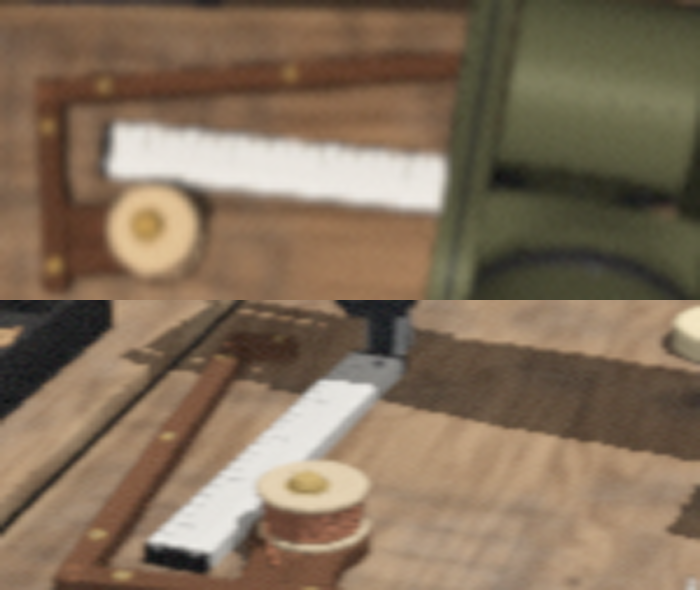

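The left end is well behind the post, with a gap of about 20 mm to the left stop (edge at px 106, stop at 70 in the top half). I'll push it 16 mm further.

Call:
play_rows:
  plan: [0.05, 0.5, 0, 0, 0.1, 1, 0, 0, 0.13, 1.4, 0, 0, 0.15, 1.6, 0, 0, 0.15, 1.6, 0, 0, 0, 0.8, 0, 0, 0, -1, 0, 0, -2, -2, 3, 0, -5, 0, 5, 0.2, -6.5, 2, 5, 0.5, -6.5, 2, 5, 0.8, -6.5, 2, 5, 1]

```text
clock: 10.57
tcp_pos: [0.4716, -0.0043, 0.0608]
tool_rot: [[-1.0, -0.001, 0.001], [-0.001, 1.0, -0.0], [-0.001, -0.0, -1.0]]
force: [-0.3, -0.1, -0.7]
opening: -0.0001
grip_force: 0.0
```

Run:
```python
from h import *
np.set_printoptions(precision=1,suppress=True)
s=ctrl.sense();print(s["tcp_pos"]*1000,s["tool_rot"][:,1]*1000,s["force"],s["grip_force"])
for n in("top","side"):
    c,wh,y,box,a=rule(n); print(n,c,wh,y,leftc(c,wh,y))
```

```text
[471.6  -4.3  60.8] [  -1.4 1000.    -0.1] [-0.3 -0.1 -0.7] 0.0
top [553.4 149.3] [31.911869049072266, 186.96920776367188] -5.188796666372081 (array([550.8, 120.9]), array([-44.3,  -0.1]), np.float64(-9.38879666637208), array([562.1, 245.4]), array([539.5,  -3.6]))
side [549.5 141.3] [38.46599197387695, 208.55886840820312] -5.189448298765867 (array([547.9, 123.7]), array([-47. ,   2.8]), np.float64(-9.389448298765867), array([559.2, 248.2]), array([536.6,  -0.8]))
```

Call:
play_rows:
  plan: [2.8, 1.9, 0, 0.4, 2.8, 1.9, -2.5, 0.4, 2.8, 1.9, -5.2, 0.4, 2.8, 1.9, -5.2, 0.4, 3.6, 1.9, -5.2, 0.4, 4.4, 1.9, -5.2, 0.4, 5.2, 1.9, -5.2, 0.4, 6, 1.9, -5.2, 0.5, 6.6, 1.9, -5.2, 0.6, 7.2, 1.9, -5.2, 0.7, 7.7, 1.9, -5.2, 0.8, 7.7, 1.9, -5.2, 0.8]

```text
clock: 11.67
tcp_pos: [0.5506, 0.0146, 0.009]
tool_rot: [[-0.998, -0.07, 0.002], [-0.07, 0.998, -0.0], [-0.002, -0.0, -1.0]]
force: [0.7, -0.6, 0.8]
opening: 0.0003
grip_force: 0.0
```

Run:
```python
from h import *
np.set_printoptions(precision=1,suppress=True)
s=ctrl.sense();print(s["tcp_pos"]*1000,s["tool_rot"][:,1]*1000,s["force"],s["grip_force"])
for n in("top","side"):
    c,wh,y,box,a=rule(n); print(n,c,wh,y,leftc(c,wh,y))
```

```text
[550.6  14.6   9. ] [-69.8 997.6  -0.2] [ 0.7 -0.6  0.8] 0.0
top [558.3 166.6] [32.31840515136719, 156.76304626464844] 7.105832826295734 (array([563.7, 123.3]), array([-31.2,   1.3]), np.float64(2.9058328262957343), array([548.3, 247.4]), array([579.2,  -0.7]))
side [558.4 156.3] [34.29502868652344, 181.40663146972656] 6.782021284146778 (array([562.1, 125.2]), array([-32.8,   3.3]), np.float64(2.5820212841467782), array([547.3, 249.3]), array([576.8,   1.1]))
```

Call:
play_rows:
  plan: [-1.5, 0.5, 0, 0, -3, 2, 0, 0, -3, 5.5, 0, 0, -3, 9, 0, 0, -3, 11.7, 0, 0, -3, 11.7, 0, 0, -2.3, 11.8, 0, 0, -1.6, 11.8, 0, 0, -1, 11.9, 0, 0, -0.5, 11.9, 0, 0, 0, 11.9, 0, 0, 0, 11.9, 0, 0]

```text
clock: 12.77
tcp_pos: [0.5506, 0.1329, 0.0086]
tool_rot: [[-0.998, -0.068, 0.001], [-0.068, 0.998, 0.0], [-0.001, -0.0, -1.0]]
force: [-1.0, -0.2, -0.4]
opening: 0.0001
grip_force: 0.0
```

Run:
```python
from h import *
np.set_printoptions(precision=1,suppress=True)
s=ctrl.sense();print(s["tcp_pos"]*1000,s["tool_rot"][:,1]*1000,s["force"],s["grip_force"])
c,wh,y,box,a=rule("side"); print(c,wh,y,leftc(c,wh,y))
```

```text
[550.6 132.9   8.6] [-67.9 997.7  -0. ] [-1.  -0.2 -0.4] 0.0
[566.9 215.7] [35.3375358581543, 61.93633270263672] 5.220793072246311 (array([575.2, 125. ]), array([-19.7,   2.2]), np.float64(1.0207930722463106), array([563.9, 249.5]), array([586.6,   0.5]))
```

Call:
play_rows:
  plan: [0.1, 0, 0, 0, 0.2, 0, 0, 0, 0.3, 0, 0, 0, 0.4, 0, 0, 0, 0.4, 0, 0, 0, 0.4, 0, 0, 0]

```text
clock: 13.32
tcp_pos: [0.5532, 0.1336, 0.0084]
tool_rot: [[-0.998, -0.069, 0.0], [-0.069, 0.998, -0.0], [-0.0, -0.0, -1.0]]
force: [-0.8, -0.9, 0.3]
opening: -0.0
grip_force: 0.3
```

Call:
play_rows:
  plan: [0.1, 0, 0, 0, 0.15, 0, 0, 0, 0.15, 0, 0, 0, 0.15, 0, 0, 0]

```text
clock: 13.65
tcp_pos: [0.5548, 0.1336, 0.0084]
tool_rot: [[-0.998, -0.069, 0.0], [-0.069, 0.998, 0.0], [-0.0, 0.0, -1.0]]
force: [-1.5, 0.1, -0.6]
opening: 0.0
grip_force: 0.3
```

Next I'll retreat clear and inspect.

Call:
play_rows:
  plan: [-1, -0.5, 0, 0, -3, -2, 0, 0, -5, -6, 4, 0, -8, -10, 8, 0, -10, -14, 12, 0, -10, -18, 14, 0, -10, -22, 14, 0, -10, -26, 14, 0, -10, -28, 14, 0, -10, -28, 14, 0]

```text
clock: 14.48
tcp_pos: [0.4551, -0.1499, 0.1507]
tool_rot: [[-0.998, -0.067, 0.004], [-0.067, 0.998, -0.003], [-0.004, -0.003, -1.0]]
force: [0.7, -0.3, 0.1]
opening: 0.0002
grip_force: 0.0
```

Run:
```python
from h import *
np.set_printoptions(precision=1,suppress=True)
s=ctrl.sense();print(s["clock"],s["tcp_pos"]*1000)
a=imaging.snapshot("top");b=imaging.snapshot("side")
cv2.imwrite('pics/m5.png',np.vstack([cv2.resize(a[145:205,170:310],(700,300),interpolation=cv2.INTER_CUBIC),cv2.resize(b[165:275,170:320],(409,300),interpolation=cv2.INTER_CUBIC)[:, :] if 0 else cv2.copyMakeBorder(cv2.resize(b[165:275,170:320],(409,300),interpolation=cv2.INTER_CUBIC),0,0,0,291,cv2.BORDER_CONSTANT)])[:,:,::-1])
for n in("top","side"):
    c,wh,y,box,_=rule(n); print(n,c,wh,y-4.2,bedf(c))
```

```text
14.4833 [ 455.1 -149.9  150.7]
top [580.9 124.6] [32.45386505126953, 239.26138305664062] 0.6055895179770827 [-14.    1.3]
side [579.  127.1] [34.550479888916016, 241.411376953125] 0.9498166685281921 [-15.7   3.9]
```

View pics/m5.png

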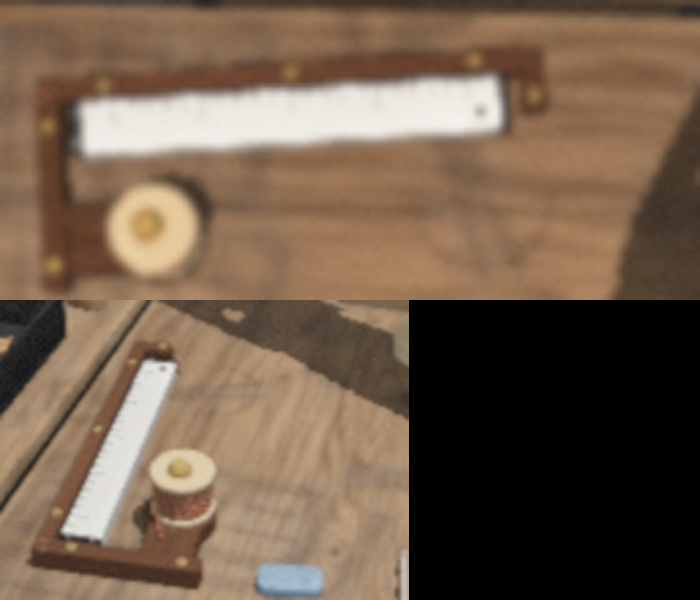

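The rule lies between the stops (top view: right end at 507, stop at about 522; left end at 75). It's still about 0.6–0.9° askew, so the left end may have a gap of 1–3 mm. I'll press gently again, left of centre, until the force rises.

Call:
play_rows:
  plan: [0, 4, 0, 0, 0, 8, 0, 0, 0, 12, 0, 0, 0, 16, 0, 0, 0, 20, -2, 0, 2, 24, -6, 0, 4, 28, -10, 0, 6, 29.1, -13, 0, 8, 29.1, -14.2, 0, 8.5, 29.1, -14.2, 0, 9, 29.1, -14.2, 0, 9, 29.1, -14.2, 0]

```text
clock: 15.68
tcp_pos: [0.5446, 0.1459, 0.0058]
tool_rot: [[-0.997, -0.071, -0.001], [-0.071, 0.997, -0.0], [0.001, -0.0, -1.0]]
force: [-0.8, -0.6, 0.5]
opening: -0.0
grip_force: 0.0
```

Call:
play_rows:
  plan: [0.3, 0, 0, 0, 0.6, 0, 0, 0, 0.8, 0, 0, 0, 1.0, 0, 0, 0, 1.0, 0, 0, 0, 1.0, 0, 0, 0]

```text
clock: 16.18
tcp_pos: [0.5549, 0.1444, 0.007]
tool_rot: [[-0.998, -0.069, 0.001], [-0.069, 0.998, 0.0], [-0.001, 0.0, -1.0]]
force: [1.3, -0.4, 0.3]
opening: 0.0
grip_force: 0.0
```

Call:
play_rows:
  plan: [0.1, 0, 0, 0, 0.2, 0, 0, 0, 0.2, 0, 0, 0]

```text
clock: 16.43
tcp_pos: [0.5553, 0.1445, 0.0062]
tool_rot: [[-0.998, -0.069, -0.004], [-0.069, 0.998, -0.0], [0.004, -0.0, -1.0]]
force: [-4.3, -0.4, 3.7]
opening: -0.0001
grip_force: 2.7
```

Call:
play_rows:
  plan: [0.1, 0, 0, 0, 0.1, 0, 0, 0, 0.1, 0, 0, 0]

```text
clock: 16.68
tcp_pos: [0.5553, 0.1445, 0.006]
tool_rot: [[-0.998, -0.069, -0.006], [-0.069, 0.998, -0.001], [0.006, -0.0, -1.0]]
force: [-8.7, -1.1, 4.9]
opening: -0.0001
grip_force: 4.2
```

The force rose to 8.7 N with no more motion, so the rule is flush. I'll retreat.

Call:
play_rows:
  plan: [-1, 0, 0, 0, -3, -1, 0, 0, -5, -5, 4, 0, -8, -9, 8, 0, -10, -13, 12, 0, -10, -17, 14, 0, -10, -21, 14, 0, -10, -25, 14, 0, -10, -28, 14, 0, -10, -28, 14, 0]

```text
clock: 17.52
tcp_pos: [0.4576, -0.1378, 0.1479]
tool_rot: [[-0.998, -0.069, 0.004], [-0.069, 0.998, -0.002], [-0.003, -0.002, -1.0]]
force: [0.6, -0.3, -0.1]
opening: 0.0001
grip_force: 0.0
```

Run:
```python
from h import *
np.set_printoptions(precision=1,suppress=True)
s=ctrl.sense();print(s["clock"],s["tcp_pos"]*1000)
a=imaging.snapshot("top")
cv2.imwrite('pics/m6.png',cv2.resize(a[145:245,170:370],(800,400),interpolation=cv2.INTER_CUBIC)[:,:,::-1])
for n in("top","side"):
    c,wh,y,box,_=rule(n); print(n,c,wh,y-4.2,bedf(c))
```

```text
17.5167 [ 457.6 -137.8  147.9]
top [582.5 124.7] [32.15980529785156, 239.28062438964844] 0.9117668822179219 [-12.4   1.3]
side [580.5 127.4] [35.08807373046875, 241.98019409179688] 1.1525001662360612 [-14.2   4.2]
```

View pics/m6.png

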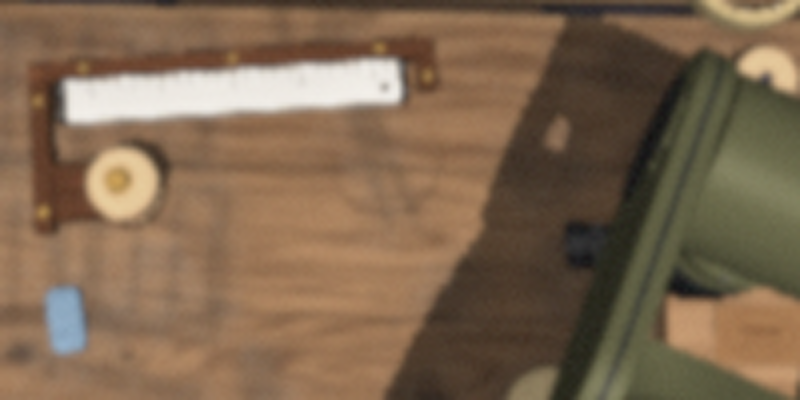

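Top view: the rule's back edge lies along the whole fence, from (62,78) to (403,58), between both stops. The chalk is still at (66,320), and the navy spool's top and the arm are clear of everything. Handing in.

```bash
python3 -c "
from station import workorder
print(workorder.finish_job())"
```

```text
the job is handed in; nothing more can be done
None
```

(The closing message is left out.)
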